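# Screw down a canister lid with its fold-out crank

### The job

Close the cold-brew canister: swing the crank's folded grip upright, crank clockwise (seen from above) until you feel the lid bear on its rubber ring and it is snug, without overtightening, then fold the grip back flat over the crank arm and let go. Leave the cups and glass nearby where they stand.

Things in the scene. Friction and masses are not known exactly. Their poses are not given: they have to be found in the camera images.
- canister: steel canister (100 mm diameter, 82 mm tall) fixed to the worktop, origin in the middle of its underside, z up; 12 mm posts at y = +64 and -64 mm in its frame carry a crossbar 24 x 148 mm, top at z = 136 mm, with 8 mm nuts on the post ends. The lid (steel disc, 106 mm diameter) hangs on a screw under the crossbar and sinks 20 mm per turn of the crank.
- hub (a point): point on the crank's vertical turning axis, 169 mm above the worktop, at the height of the folded grip's centre line. Clockwise seen from above lowers the lid; the crank itself stays at its height. The crank's flat arm (14 mm wide, top at 158 mm) runs from below this point to below pivot.
- bush (a point): top of the screw's brass bush, z = 148 mm. Friction 0.30 N m opposes turning (4 N at the grip; a reading at rest may show it reversed). After 0.4 to 1.3 turns, each time different, the lid meets the ring; then torque rises by 0.4 N m per rad. Snug is a rise of 0.15 to 0.40 N m (2 to 5 N at the grip) over free turning; 0.5 N m (7 N) is overtight. Friction holds it, or it springs back a little.
- pivot (a point): the fold hinge of the grip, at the outer end of the crank arm, 75 mm from the crank's axis and 169 mm above the worktop; hinge axis level, square to the arm
- grip (a point): middle of the usable part of the grip: a black sleeve 18 mm in diameter and 56 mm long that turns freely on its stem; its ends lie 15 mm and 71 mm from the pivot, this point 45 mm from the pivot. Folded, the grip lies along the arm, pointing from the pivot to the hub, its underside 2 mm above the arm; upright, this point is 45 mm above the pivot.
- fold (a joint): fold angle of the grip, rad: 0 = flat over the arm, 1.57 = upright (stop). Stiff hinge (about 0.06 N m): it stays where it is left.
- ring_top (a point): centre of the upper face of the black rubber ring (103 mm diameter) on the canister's mouth, about 91 to 97 mm above the worktop (differs every time); squeezed by the lid it sinks: about 1 to 2 mm when snug
- espresso_cup_c: small espresso cup, 60 mm wide, 83 mm with its ear, 49 mm tall; origin at the centre of its underside; a bystander
- shot_glass_a: empty shot glass, 49 mm diameter, 62 mm tall; origin at the centre of its underside; a bystander
- dosing_cup: plain steel dosing cup, 58 mm diameter, 50 mm tall; origin at the centre of its underside; a bystander
Mind the look-alikes: they are no part of the job. What is shaped like the canister but blue or red is not meant.

How it is judged:
By the outcome, as a careful person would: the job done as asked, in the order asked, and still so for the second after the job is handed in, with the robot touching nothing.
It also fails if it takes over 72 s, if anything falls off the work surface, if the arm or the gripper's body presses on something with over 40 N, if the wrist force passes 120 N, or if a joint passes its speed limit or range.

### The arm

A 6-joint arm with a two-finger parallel gripper is mounted at the origin on a cart in front of the work surface, level with it; the furniture and walls round the work are solid. World frame = base frame: x ahead of the robot, y to its left, z up, the work surface at z = 0. Lengths are in m, angles in rad, forces in N, time in s.
With the tool pointing down it reaches from about 0.225 to 0.875 m from the base axis. Payload 3.4 kg.
Tool frame: the origin (TCP) lies at the very end of the fingers, on their centre line; the grasp point (between the pads) lies 19 mm behind it; z points along the fingers, y is the direction in which the jaws open and shut (so a half turn about z gives the same grasp; the last joint's range is limited). The gripper opens to 85 mm and grips with 20 to 120 N. Pads are 22 mm wide; open, the fingers measure 114 mm over their backs; the gripper's body (76 mm by 85 mm) begins 54 mm behind the grasp point. The pads swing forward as they close: fully open they stand 13 mm farther back than shut.
Start: joints at [-1.275, 0.276, 1.505, -0, 1.361, -0.121], TCP at [0.233, -0.526, 0.231] pointing down, gripper open.
Joint ranges: [-2.89, 2.89], [-0.75, 2.08], [0.22, 2.7], [-1.18, 4.32], [0.11, 2.71], [-2.7, 2.7]. Speed limits (rad/s): [2.57, 2.57, 3.14, 3.14, 3.14, 3.14].

### API

Orientations are given as a unit quaternion [w, x, y, z].
In Python, from rig import get_state, get_image, camera_model, sign_off gives the robot as it stands. The module is installed in compiled form; this text tells all that it offers.
- The arm moves only by the tool drive_tool, never from a script. Its argument "motion" is text: rows parted by semicolons, each of 7 numbers parted by spaces: the turn, a rotation vector about the tool's x, y, z in degrees, then the shift along the tool's x, y, z in m, then the opening in per cent of the stroke, from 0 (shut) to 100 (fully open). In form: wx wy wz tx ty tz hand; .... A call has 1 to 12 rows; each row shifts and turns the pose as measured when the row begins, along the tool's axes as they then stand; what a row does not reach is not made up. A row lasts 1/8 s, in which the tool goes at most 62.5 mm and 10.7 degrees, less where a joint would pass 70% of its speed; a pose out of reach is approached as far as the arm can. A call is refused whole if a number of a shift passes 0.0625 or a number of a turn 10.7, either way. A call with a gripper value outside its range is refused whole. The fingers move at their own pace and stop on an object; "newtons" is the grip in N (left out, the last holds). Time passes only in rows, so rows that do not move let the fingers close. It gives the time, the measured TCP pose, the force and the opening at its end, in the units of the state.
- get_state(): the state, without advancing time (a new reading comes with each control period).
- get_image(name): name is "scene" or "side" or "wrist"; returns (picture, depth): 384x512x3 uint8, red, green, blue; 384x512 float32, m along the optical axis (not along the pixel's ray), 0 where there is no reading.
- camera_model(name): a dict with "camera_matrix" (3x3 intrinsics, pixels), "cam_to_world" (4x4, takes a point from camera to world coordinates); the wrist camera has in their place "T_tool_cam" (4x4, takes a point from camera to tool coordinates, whose origin is the TCP and whose axes are the flange's). Camera axes: x right, y up, looking along -z (the intrinsics and any distortion apply to the point x, -y, -z); pixel columns grow to the right and rows downward; lengths in m; the calibration is good to about 2 mm. A picture is of the moment at which its call begins: read the wrist's pose just before it. camera_model takes no time and is no camera call.
- sign_off(): hands the job in, once; it reports no verdict.
The state is a dict: "clock": time; "qpos": joint angles; "qd": joint speeds; "effort": joint torques, N m; "position": TCP position; "ee_rot": TCP orientation; "contact_force": force on the tool from outside, world axes, zero at the start; "moment": the same for the moment, N m; "width": finger opening in m.
Only numpy, scipy, OpenCV 4.12 (cv2) and the standard library are available. Lean on these libraries where they do the work, as an engineer would, in place of code of your own. Each camera call takes 0.05 s, during which the arm holds its last target.

## Working session

There is one attempt and no reset: what is moved stays moved. The work goes in short steps, Python scripts to look and compute and a tool call to move; the robot and the scene stay as the last step left them, time stands still between calls to the robot, and variables do not carry over. Pictures are saved under pics/ and viewed, and the job is handed in when it is done.

Besides the shell and the picture viewer there is one more tool, called as a command line: name --argument value ..., lists and objects as JSON in quotes. drive_tool: Moves the arm, as the interface text tells. Its arguments: {"type":"object","properties":{"motion":{"type":"string"},"newtons":{"type":"number"}},"required":["motion"]}

```bash
mkdir -p pics; python3 - <<'E'
from rig import *
import cv2,numpy as np
print(get_state())
for n in("scene","side","wrist"):
    im,d=get_image(n); cv2.imwrite(f"pics/{n}0.png",im[:,:,::-1]); np.save(f"{n}0.npy",d)
    print(n,{k:np.round(v,4).tolist() if not isinstance(v,str) else v for k,v in camera_model(n).items()})
E
```

```text
{'clock': 0.0, 'qpos': array([-1.27498914e+00,  2.76593533e-01,  1.50614268e+00,  1.20623789e-05,
        1.36066460e+00, -1.21003277e-01]), 'qd': array([ 1.47116964e-04, -1.08208767e-03,  5.02196716e-04, -8.24711972e-04,
       -8.58554433e-05,  1.13373137e-03]), 'effort': array([-6.47954621e-04, -4.16782451e+01, -2.45805109e+01, -5.05406169e-04,
        1.09358280e-02,  5.20038412e-06]), 'position': array([ 0.23263098, -0.52527105,  0.23043672]), 'ee_rot': array([-9.01138625e-04,  9.78361977e-01,  2.06898584e-01, -7.30424671e-05]), 'contact_force': array([-0.05323316, -1.39439383, -0.32489411]), 'moment': array([-0.00411144,  0.01441498,  0.02758116]), 'width': 0.0855406465774676}
scene {'camera_matrix': [[441.9577, 0.0, 259.6307], [0.0, 441.9577, 190.9089], [0.0, 0.0, 1.0]], 'cam_to_world': [[-0.821, 0.3827, -0.4237, 0.0082], [-0.5708, -0.5398, 0.6187, 0.8092], [0.0081, 0.7498, 0.6616, 1.0203], [0.0, 0.0, 0.0, 1.0]]}
side {'camera_matrix': [[365.6626, 0.0, 249.8183], [0.0, 365.6626, 191.396], [0.0, 0.0, 1.0]], 'cam_to_world': [[0.9558, 0.1269, -0.265, 0.3315], [-0.2936, 0.4522, -0.8422, -0.8537], [0.013, 0.8828, 0.4695, 0.5589], [0.0, 0.0, 0.0, 1.0]]}
wrist {'camera_matrix': [[304.0003, 0.0, 253.5277], [0.0, 304.0003, 192.0949], [0.0, 0.0, 1.0]], 'T_tool_cam': [[0.0002, 0.9536, 0.3012, 0.0774], [1.0, -0.0005, 0.0012, -0.0003], [0.0013, 0.3012, -0.9536, -0.1421], [0.0, 0.0, 0.0, 1.0]]}
```

View pics/scene0.png

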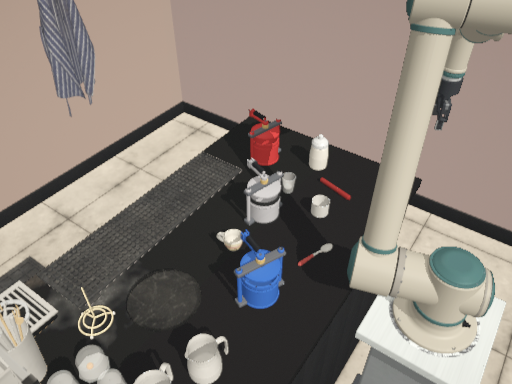

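View pics/side0.png

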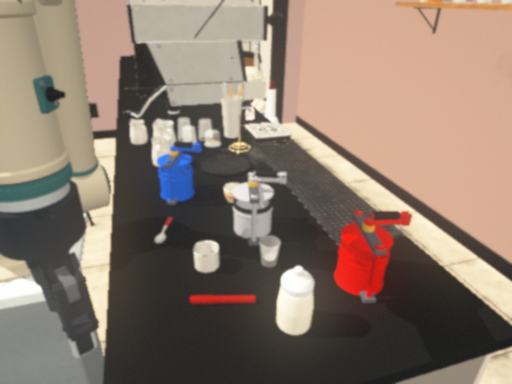

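View pics/wrist0.png

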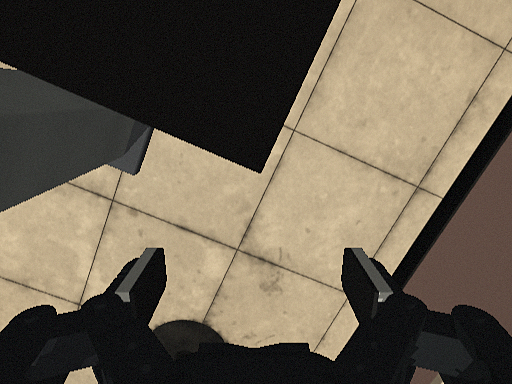

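The steel canister is at about scene (264,198) and side (253,212), with its crank pointing away from the robot. I'll zoom in on it.

```bash
cat > h.py <<'E'
from rig import *
import cv2,numpy as np
from scipy.spatial.transform import Rotation as R
def Tw(name,st=None):
    m=camera_model(name)
    if name!="wrist": return m["camera_matrix"],m["cam_to_world"]
    q=st["ee_rot"]; T=np.eye(4); T[:3,:3]=R.from_quat([q[1],q[2],q[3],q[0]]).as_matrix(); T[:3,3]=st["position"]
    return m["camera_matrix"],T@m["T_tool_cam"]
def ray(K,T,u,v):
    d=np.array([(u-K[0,2])/K[0,0],-(v-K[1,2])/K[1,1],-1.]); return T[:3,3],T[:3,:3]@d
def onz(K,T,u,v,z):
    o,d=ray(K,T,u,v); return o+d*(z-o[2])/d[2]
def cloud(K,T,dep):
    v,u=np.mgrid[:dep.shape[0],:dep.shape[1]]
    p=np.stack([(u-K[0,2])/K[0,0]*dep,-(v-K[1,2])/K[1,1]*dep,-dep],-1)
    return p@T[:3,:3].T+T[:3,3]
E
python3 - <<'E'
from h import *
for n,(a,b,c,d) in {"scene":(225,150,325,250),"side":(200,150,320,280)}.items():
    im=cv2.imread(f"pics/{n}0.png")[b:d,a:c]
    cv2.imwrite(f"pics/{n}0z.png",cv2.resize(im,None,fx=5 if n=="scene" else 4.5,fy=5 if n=="scene" else 4.5,interpolation=cv2.INTER_CUBIC))
    K,T=Tw(n); P=cloud(K,T,np.load(f"{n}0.npy"))[b:d,a:c].reshape(-1,3)
    for lo,hi in((.128,.14),(.15,.163),(.165,.185),(.185,.25)):
        m=(P[:,2]>lo)&(P[:,2]<hi)&(P[:,0]>.3)&(P[:,0]<.8); Q=P[m]
        if len(Q): print(n,lo,len(Q),Q.mean(0).round(3),Q.min(0).round(3),Q.max(0).round(3))
E
```

```text
scene 0.128 266 [ 0.579 -0.045  0.135] [ 0.395 -0.131  0.128] [0.616 0.149 0.14 ]
scene 0.15 125 [0.571 0.013 0.158] [ 0.446 -0.089  0.15 ] [0.671 0.2   0.163]
scene 0.165 277 [0.527 0.084 0.175] [ 0.424 -0.101  0.165] [0.669 0.208 0.183]
side 0.128 234 [ 0.577 -0.152  0.134] [ 0.558 -0.399  0.128] [0.61  0.008 0.14 ]
side 0.15 175 [ 0.617 -0.077  0.156] [ 0.496 -0.102  0.15 ] [0.661 0.173 0.163]
side 0.165 186 [ 0.624 -0.081  0.172] [ 0.588 -0.1    0.165] [ 0.665 -0.062  0.179]
```

```bash
ls pics
```

```text
scene0.png
scene0z.png
side0.png
side0z.png
wrist0.png
```

View pics/scene0z.png

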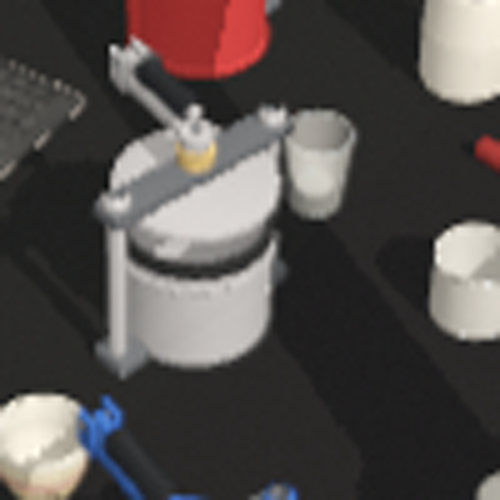

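View pics/side0z.png

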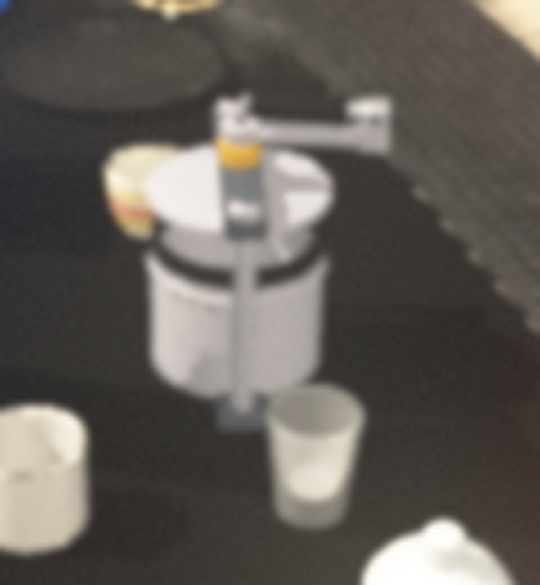

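```bash
python3 - <<'E'
from h import *
for n in("scene","side"):
    K,T=Tw(n); P=cloud(K,T,np.load(f"{n}0.npy")).reshape(-1,3)
    b=(abs(P[:,0]-.6)<.1)&(P[:,1]>-.16)&(P[:,1]<.03)
    for lo,hi in((.13,.14),(.15,.162),(.164,.185)):
        Q=P[b&(P[:,2]>lo)&(P[:,2]<hi)]
        c=Q[:,:2].mean(0); U,S,V=np.linalg.svd(Q[:,:2]-c,full_matrices=False); t=(Q[:,:2]-c)@V[0]
        print(n,lo,len(Q),Q.mean(0).round(3),V[0].round(3),(c+V[0]*t.min()).round(3),(c+V[0]*t.max()).round(3))
for n,u,v in (("scene",225+195/5,150+160/5),("side",200+238/4.5,150+145/4.5)):
    K,T=Tw(n); print(n,onz(K,T,u,v,.148))
K,T=Tw("scene")
for nm,u,v,z in(("nutL",225+118/5,150+200/5,.142),("nutR",225+272/5,150+117/5,.142),("pivot",225+132/5,150+58/5,.172)): print(nm,onz(K,T,u,v,z))
for n,(u,v) in {"shot":(225+318/5,150+190/5),"dos":(225+465/5,150+320/5),"esp":(225+40/5,150+480/5)}.items(): print(n,onz(K,T,u,v,.01))
E
```

```text
scene 0.13 232 [ 0.588 -0.053  0.136] [0.257 0.966] [ 0.567 -0.13 ] [0.605 0.013]
scene 0.15 79 [ 0.615 -0.067  0.157] [-0.952  0.305] [ 0.671 -0.085] [ 0.579 -0.055]
scene 0.164 113 [ 0.627 -0.072  0.175] [-0.932  0.363] [ 0.671 -0.089] [ 0.585 -0.056]
side 0.13 174 [ 0.58  -0.087  0.135] [-0.213 -0.977] [0.6   0.006] [ 0.569 -0.135]
side 0.15 171 [ 0.618 -0.078  0.156] [ 0.922 -0.388] [ 0.577 -0.061] [ 0.662 -0.097]
side 0.164 195 [ 0.623 -0.081  0.172] [ 0.939 -0.345] [ 0.586 -0.068] [ 0.662 -0.095]
scene [ 0.57930737 -0.04794752  0.148     ]
side [ 0.58528309 -0.07175389  0.148     ]
nutL [0.60001174 0.00371772 0.142     ]
nutR [ 0.56734603 -0.11643126  0.142     ]
pivot [ 0.65171277 -0.08316119  0.172     ]
shot [ 0.58148878 -0.20645893  0.01      ]
dos [ 0.43443031 -0.15219363  0.01      ]
esp [0.57701907 0.11790871 0.01      ]
```

drive_tool --motion "0 0 0 0.04 -0.02 -0.025 100; 0 0 0 0.044 -0.022 -0.025 100; 0 0 0 0.044 -0.023 0 100; 0 0 0 0.044 -0.023 0 100; 0 0 0 0.044 -0.023 0 100; 0 0 0 0.044 -0.023 0 100; 0 0 0 0.044 -0.023 0 100; 0 0 0 0.044 -0.023 0 100; 0 0 0 0.044 -0.023 0 100; 0 0 0 0.044 -0.023 0 100; 0 0 0 0.044 -0.023 0 100; 0 0 0 0.044 -0.023 0 100"

```text
clock: 1.65
position: [0.6117, -0.054, 0.2794]
ee_rot: [-0.002, 0.979, 0.203, -0.001]
contact_force: [0.7, 0.5, -0.1]
width: 0.0853
```

drive_tool --motion "0 0 10.7 0 0 0 100; 0 0 10.7 0 0 0 100; 0 0 10.7 0 0 0 100; 0 0 10.7 0 0 0 100; 0 0 0 0 0 0 100"

```text
clock: 2.28
position: [0.6132, -0.0489, 0.2759]
ee_rot: [-0.002, 0.985, -0.171, -0.004]
contact_force: [0.8, -0.6, 0.4]
width: 0.0852
```

```bash
cat > snap.py <<'E'
import sys
from h import *
st=get_state(); np.save("st.npy",st,allow_pickle=True)
for n in sys.argv[2:]:
    im,d=get_image(n); cv2.imwrite(f"pics/{n}{sys.argv[1]}.png",im[:,:,::-1]); np.save(f"{n}{sys.argv[1]}.npy",d)
q=st["ee_rot"]; M=R.from_quat([q[1],q[2],q[3],q[0]]).as_matrix()
print(st["clock"],st["position"].round(4),"F",st["contact_force"].round(2),"w",st["width"],"q",st["qpos"].round(2)); print(M.round(3))
E
python3 snap.py 1 wrist
```

```text
2.275 [ 0.6132 -0.0489  0.2759] F [ 0.79 -0.62  0.42] w 0.08522040487665568 q [-0.19  0.32  1.33  0.    1.5   1.72]
[[ 0.941 -0.337 -0.007]
 [-0.337 -0.941  0.005]
 [-0.009 -0.003 -1.   ]]
```

View pics/wrist1.png

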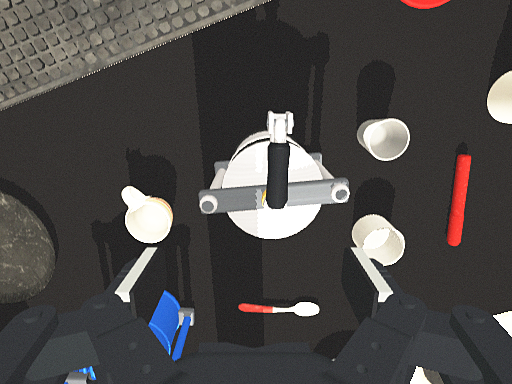

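The wrist view shows the folded black grip running from about (280,143) to (277,208), the hinge at (281,122), and the bar nuts at (208,205) and (341,193).

```bash
python3 - <<'E'
from h import *
st=np.load("st.npy",allow_pickle=True).item(); K,T=Tw("wrist",st)
im=cv2.imread("pics/wrist1.png"); g=im.max(2)
m=np.zeros_like(g); m[138:212,262:295]=(g[138:212,262:295]<60)
n,l,s,c=cv2.connectedComponentsWithStats(m); i=1+s[1:,4].argmax(); print(s[i],c[i])
v,u=np.nonzero(l==i)
P=np.array([onz(K,T,a,b,.172) for a,b in zip(u,v)])[:,:2]; cen=P.mean(0); V=np.linalg.svd(P-cen,full_matrices=False)[2][0]; t=(P-cen)@V
print("grip",cen,V,np.degrees(np.arctan2(V[1],V[0])),cen+V*t.min(),cen+V*t.max())
a=onz(K,T,208,205,.144);b=onz(K,T,341,193,.144);print("nuts",a,b,"mid",(a+b)/2,np.linalg.norm(a-b)); print("piv",onz(K,T,281,122,.172))
D=cloud(K,T,np.load("wrist1.npy")); print("grip depth",D[150,281],D[175,279],D[200,277],"lid",D[175,305],D[228,272])
Q=D[l==i]; print(np.median(Q,0), Q[:,2].max(),np.percentile(Q[:,2],80))
R_=D.reshape(-1,3); k=(abs(R_[:,0]-.585)<.08)&(abs(R_[:,1]+.06)<.08)&(R_[:,2]>.085)&(R_[:,2]<.13)
h,e=np.histogram(R_[k][:,2],bins=np.arange(.085,.131,.002)); print(list(zip(e.round(3),h)))
im=cv2.resize(im[90:260,180:370],None,fx=4,fy=4,interpolation=cv2.INTER_CUBIC)[:600]; cv2.imwrite("pics/w1z.png",im)
E
```

```text
[266 141  24  68 785] [276.56178344 173.04968153]
grip [ 0.6207972  -0.07098366] [-0.93234776  0.3615628 ] 158.80379605716604 [ 0.64609664 -0.08079474] [ 0.5920884  -0.05985044]
nuts [0.60568979 0.00129355 0.144     ] [ 0.57463069 -0.12188082  0.144     ] mid [ 0.59016024 -0.06029363  0.144     ] 0.12702988509761215
piv [ 0.65936562 -0.08748435  0.172     ]
grip depth [ 0.63949686 -0.08043438  0.17845698] [ 0.62078625 -0.07256867  0.17903745] [ 0.60145244 -0.06435527  0.18045788] lid [ 0.59628968 -0.09644084  0.12237679] [ 0.55211195 -0.04671183  0.1219286 ]
[ 0.62229784 -0.07114792  0.17644589] 0.41735953173239443 0.17793571916276746
[(np.float64(0.085), np.int64(26)), (np.float64(0.087), np.int64(21)), (np.float64(0.089), np.int64(49)), (np.float64(0.091), np.int64(56)), (np.float64(0.093), np.int64(9)), (np.float64(0.095), np.int64(8)), (np.float64(0.097), np.int64(7)), (np.float64(0.099), np.int64(10)), (np.float64(0.101), np.int64(6)), (np.float64(0.103), np.int64(5)), (np.float64(0.105), np.int64(1)), (np.float64(0.107), np.int64(0)), (np.float64(0.109), np.int64(0)), (np.float64(0.111), np.int64(0)), (np.float64(0.113), np.int64(4)), (np.float64(0.115), np.int64(17)), (np.float64(0.117), np.int64(138)), (np.float64(0.119), np.int64(1272)), (np.float64(0.121), np.int64(2268)), (np.float64(0.123), np.int64(624)), (np.float64(0.125), np.int64(15)), (np.float64(0.127), np.int64(71))]
```

View pics/w1z.png

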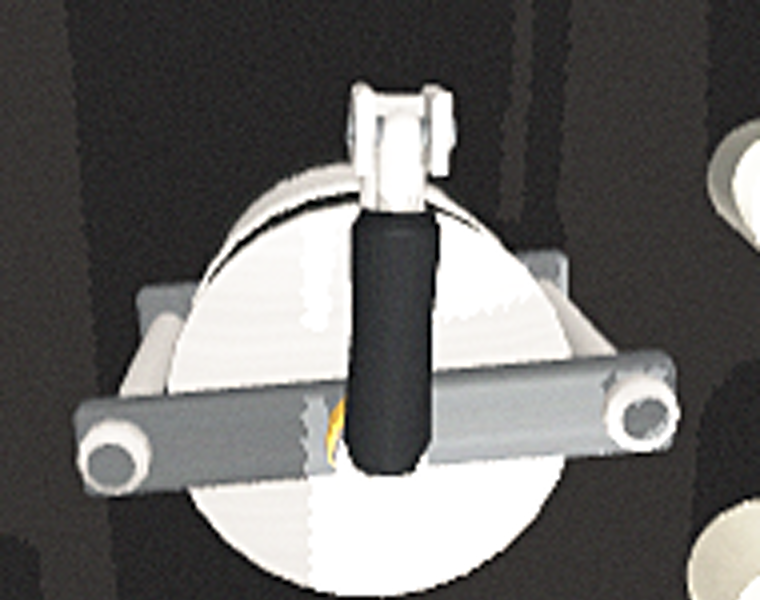

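drive_tool --motion "0 0 1.1 0 0 0 60; 0 9.5 0 0 0 0 60; 0 9.5 0 0 0 0 60; 0 9.5 0 0 0 0 60; 0 9.5 0 0 0 0 60; 0 0 0 0 0 0 60"

```text
clock: 3.08
position: [0.6113, -0.0497, 0.2722]
ee_rot: [0.058, 0.93, -0.168, 0.322]
contact_force: [-0.7, 0.6, -1.0]
width: 0.0514
```

```bash
cat > go.py <<'E'
# go.py x y z : shift in tool axes to a world TCP target ; optional grasp-point mode with 'g'
import sys
from h import *
st=get_state(); q=st["ee_rot"]; M=R.from_quat([q[1],q[2],q[3],q[0]]).as_matrix()
t=np.array([float(a) for a in sys.argv[1:4]])
p=st["position"]+(-.019*M[:,2] if 'g' in sys.argv else 0)
print("clock",st["clock"],"ref",p.round(4),"F",st["contact_force"].round(1),"w",round(st["width"],4),"q",st["qpos"].round(2))
print("tool x,y,z",M.T.round(3).tolist()); print("shift tool",(M.T@(t-p)).round(4))
E
python3 go.py .618 -.0706 .169 g
```

```text
clock 3.075 ref [ 0.6002 -0.0456  0.2872] F [-0.7  0.6 -1. ] w 0.0514 q [-0.1   0.04  1.9  -0.29  0.57  2.02]
tool x,y,z [[0.737, -0.274, 0.618], [-0.349, -0.937, 0.001], [0.579, -0.217, -0.786]]
shift tool [-0.0531  0.0172  0.1086]
```

drive_tool --motion "0 0 0 -0.03 0.009 0 60; 0 0 0 -0.023 0.008 0 60; 0 0 0 0 0 0.03 60; 0 0 0 0 0 0.03 60; 0 0 0 0 0 0.02 60; 0 0 0 0 0 0 60"

```text
clock: 3.82
position: [0.6305, -0.0756, 0.1889]
ee_rot: [0.061, 0.928, -0.169, 0.328]
contact_force: [0.1, -0.9, -0.1]
width: 0.0512
```

```bash
python3 go.py .618 -.0706 .169 g; python3 snap.py 2 wrist side
```

```text
clock 3.825 ref [ 0.6193 -0.0714  0.2037] F [ 0.1 -0.9 -0.1] w 0.0512 q [-0.15  0.15  2.01 -0.41  0.33  2.13]
tool x,y,z [[0.728, -0.273, 0.629], [-0.353, -0.936, 0.002], [0.588, -0.223, -0.778]]
shift tool [-0.023  -0.0003  0.026 ]
3.825 [ 0.6305 -0.0756  0.1889] F [ 0.13 -0.94 -0.1 ] w 0.05120935272572892 q [-0.15  0.15  2.01 -0.41  0.33  2.13]
[[ 0.728 -0.353  0.588]
 [-0.273 -0.936 -0.223]
 [ 0.629  0.002 -0.778]]
```

View pics/wrist2.png

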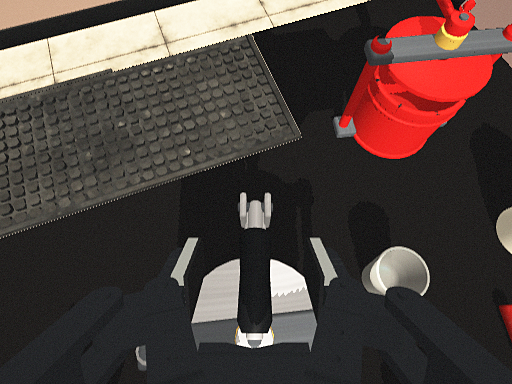

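View pics/side2.png

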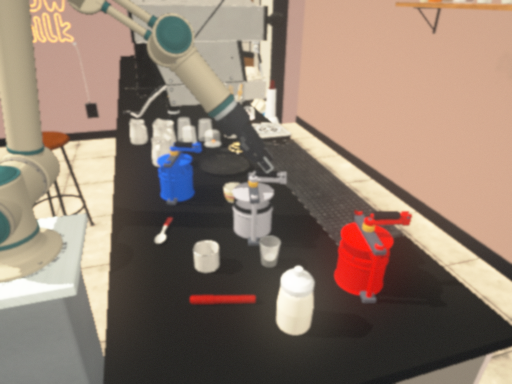

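drive_tool --motion "0 -5 0 -0.023 0 0 60; 0 0 0 0 0 0.013 60; 0 0 0 0 0 0.012 60; 0 0 0 0 0 0 60"

```text
clock: 4.42
position: [0.6295, -0.0743, 0.1581]
ee_rot: [0.053, 0.94, -0.171, 0.291]
contact_force: [0.4, -0.7, -0.2]
width: 0.0511
```

```bash
python3 go.py .618 -.0706 .169 g
```

```text
clock 4.425 ref [ 0.6194 -0.0705  0.1737] F [ 0.4 -0.7 -0.2] w 0.0511 q [-0.16  0.2   2.   -0.31  0.37  2.02]
tool x,y,z [[0.772, -0.29, 0.565], [-0.352, -0.936, 0.0], [0.529, -0.199, -0.825]]
shift tool [-0.0037  0.0006  0.0032]
```

drive_tool --motion "0 0 0 -0.0035 0.0005 0.0035 40; 0 0 0 0 0 0 10; 0 0 0 0 0 0 10; 0 0 0 0 0 0 10; 0 0 0 0 0 0 10" --newtons 30

```text
clock: 5.05
position: [0.6277, -0.0748, 0.1527]
ee_rot: [0.054, 0.94, -0.17, 0.291]
contact_force: [1.4, -1.4, -1.4]
width: 0.0169
```

```bash
python3 go.py .618 -.0706 .169 g
```

```text
clock 5.05 ref [ 0.6176 -0.071   0.1684] F [ 1.4 -1.4 -1.4] w 0.0169 q [-0.16  0.2   2.01 -0.32  0.36  2.03]
tool x,y,z [[0.773, -0.289, 0.565], [-0.352, -0.936, 0.002], [0.528, -0.2, -0.825]]
shift tool [ 0.0005 -0.0005 -0.0004]
```

drive_tool --motion "0 -9 0 0.0014 0 -0.0058 10; 0 -9 0 0.0014 0 -0.0058 10; 0 -9 0 0.0014 0 -0.0058 10; 0 0 0 0 0 0 10"

```text
clock: 5.55
position: [0.6228, -0.0721, 0.1704]
ee_rot: [0.011, 0.983, -0.176, 0.057]
contact_force: [-1.8, -0.4, 4.3]
width: 0.0174
```

```bash
cat > arc.py <<'E'
# tool pitch and grasp point relative to the pivot (radial inward, up), fold estimate
import sys
from h import *
hx,hy,az=[float(a) for a in sys.argv[1:4]]; u=np.array([np.cos(np.radians(az)),np.sin(np.radians(az)),0]); piv=np.array([hx,hy,.169])+.075*u
st=get_state(); q=st["ee_rot"]; M=R.from_quat([q[1],q[2],q[3],q[0]]).as_matrix()
g=st["position"]-.019*M[:,2]; d=g-piv
tilt=np.degrees(np.arctan2(M[:,2]@u,-M[2,2])); 
print("clock",st["clock"],"tilt",round(tilt,1),"inward",round(-d@u,4),"up",round(d[2],4),"lat",round(d@[-u[1],u[0],0],4),"fold",round(np.degrees(np.arctan2(d[2],-d@u)),1),"r",round(np.hypot(d[2],d@u),4))
p=M.T@(piv-st["position"]); print("pivot in tool",p.round(4),"F",st["contact_force"].round(1),"w",round(st["width"],4),"q",st["qpos"].round(2))
E
python3 arc.py .590 -.060 -20.8
```

```text
clock 5.55 tilt 6.6 inward 0.0423 up 0.0203 lat 0.0003 fold 25.7 r 0.0469
pivot in tool [0.0396 0.0006 0.006 ] F [-1.8 -0.4  4.3] w 0.0174 q [-0.22  0.33  1.58 -0.02  1.11  1.72]
```

drive_tool --motion "0 -9 0 0.0018 0 -0.0058 10; 0 -9 0 0.0018 0 -0.0058 10; 0 -9 0 0.0016 0 -0.0058 10; 0 -9 0 0.0016 0 -0.0058 10; 0 0 0 0 0 0 10"

```text
clock: 6.18
position: [0.6281, -0.074, 0.1913]
ee_rot: [-0.045, 0.95, -0.17, -0.26]
contact_force: [-1.4, -1.1, -2.6]
width: 0.0168
```

```bash
python3 arc.py .590 -.060 -20.8
```

```text
clock 6.175 tilt -30.6 inward 0.0248 up 0.0386 lat 0.0005 fold 57.3 r 0.0459
pivot in tool [0.041  0.0007 0.0017] F [-1.4 -1.1 -2.6] w 0.0168 q [-0.25  0.69  1.01  0.05  1.97  1.68]
```

drive_tool --motion "0 -7.2 0 0.0018 0 -0.0058 10; 0 -7.2 0 0.0018 0 -0.0058 10; 0 -7.2 0 0.0016 0 -0.0056 10; 0 -7.2 0 0.0016 0 -0.0056 10; 0 0 0 0 0 0 10"

```text
clock: 6.8
position: [0.6425, -0.0793, 0.2037]
ee_rot: [-0.086, 0.847, -0.152, -0.501]
contact_force: [-8.0, 0.3, -0.5]
width: 0.0171
```

```bash
python3 arc.py .590 -.060 -20.8
```

```text
clock 6.8 tilt -61.1 inward 0.0024 up 0.0438 lat 0.0009 fold 86.9 r 0.0439
pivot in tool [0.0396 0.0006 0.0001] F [-8.   0.3 -0.5] w 0.0171 q [-0.27  1.03  0.58  0.13  2.59  1.73]
```

drive_tool --motion "0 0 0 0 0 0 70; 0 0 0 0 0 0 70; 0 0 0 0 0 -0.03 70; 0 0 0 0 0 -0.04 70; 0 10 0 -0.02 0 -0.02 70; 0 10 0 -0.02 0 -0.02 70; 0 10 0 -0.02 0 -0.02 70; 0 10 0 -0.02 0 -0.02 70; 0 10 0 -0.01 0 -0.02 70; 0 10 0 -0.01 0 0 70; 0 0 0 0 0 0 70"

```text
clock: 8.18
position: [0.6946, -0.083, 0.2775]
ee_rot: [0.005, 0.982, -0.185, 0.026]
contact_force: [0.1, -0.8, -1.1]
width: 0.0598
```

```bash
python3 arc.py .590 -.060 -20.8; python3 snap.py 3 wrist side
```

```text
clock 8.175 tilt 3.1 inward -0.0299 up 0.1275 lat 0.0157 fold 103.2 r 0.131
pivot in tool [-0.0366  0.0159  0.1067] F [ 0.1 -0.8 -1.1] w 0.0598 q [-0.21  0.42  1.17 -0.01  1.49  1.73]
8.175 [ 0.6946 -0.083   0.2775] F [ 0.05 -0.8  -1.07] w 0.05979052245091541 q [-0.21  0.42  1.17 -0.01  1.49  1.73]
[[ 0.93  -0.363  0.05 ]
 [-0.363 -0.932 -0.021]
 [ 0.054  0.001 -0.999]]
```

View pics/wrist3.png

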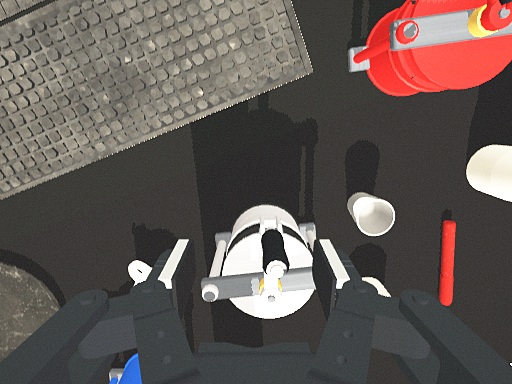

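```bash
python3 -c "
import cv2
im=cv2.imread('pics/side3.png')[140:260,200:330];cv2.imwrite('pics/side3z.png',cv2.resize(im,None,fx=4.5,fy=4.5,interpolation=2))"
```

```text
(no output)
```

View pics/side3z.png

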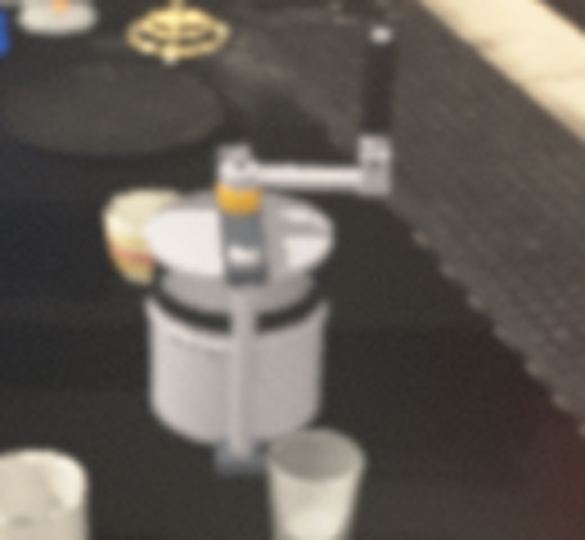

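```bash
python3 - <<'E'
from h import *
st=np.load("st.npy",allow_pickle=True).item(); K,T=Tw("wrist",st)
for v in (264,268,272): print(v,onz(K,T,276,v,.242))
D=cloud(K,T,np.load("wrist3.npy"))
P=D.reshape(-1,3); k=(P[:,2]>.19)&(P[:,2]<.246)&(abs(P[:,0]-.65)<.04)&(abs(P[:,1]+.08)<.04); Q=P[k]
print(len(Q),np.median(Q,0),Q.max(0)); 
for lo in(.19,.2,.21,.22,.23,.236,.24): 
    S=Q[(Q[:,2]>=lo)&(Q[:,2]<lo+.01)]; print(lo,len(S),S.mean(0).round(4) if len(S) else '')
K,T=Tw("side");P=cloud(K,T,np.load("side3.npy")).reshape(-1,3); k=(P[:,2]>.18)&(P[:,2]<.26)&(abs(P[:,0]-.65)<.04)&(abs(P[:,1]+.08)<.05); Q=P[k];print("side",len(Q))
for lo in(.19,.2,.21,.22,.23,.24): 
    S=Q[(Q[:,2]>=lo)&(Q[:,2]<lo+.01)]; print(lo,len(S),S.mean(0).round(4) if len(S) else '')
im=cv2.imread("pics/wrist3.png")[190:320,190:330];cv2.imwrite("pics/w3z.png",cv2.resize(im,None,fx=4.5,fy=4.5,interpolation=2))
E
```

```text
264 [ 0.66480525 -0.08658647  0.242     ]
268 [ 0.6620811  -0.08558265  0.242     ]
272 [ 0.65933708 -0.0845715   0.242     ]
920 [ 0.66590538 -0.08618063  0.22861037] [ 0.66902141 -0.07581676  0.24406466]
0.19 120 [ 0.6661 -0.0864  0.195 ]
0.2 125 [ 0.6656 -0.0861  0.2048]
0.21 109 [ 0.6662 -0.0864  0.2152]
0.22 127 [ 0.6665 -0.0863  0.2254]
0.23 292 [ 0.6646 -0.0861  0.2357]
0.236 285 [ 0.6619 -0.0855  0.2402]
0.24 147 [ 0.6601 -0.0851  0.2423]
side 157
0.19 26 [ 0.6559 -0.0933  0.1948]
0.2 27 [ 0.6544 -0.0922  0.205 ]
0.21 27 [ 0.6549 -0.0919  0.2149]
0.22 29 [ 0.6557 -0.0935  0.2248]
0.23 29 [ 0.6562 -0.0922  0.2349]
0.24 3 [ 0.6566 -0.089   0.2414]
```

View pics/w3z.png

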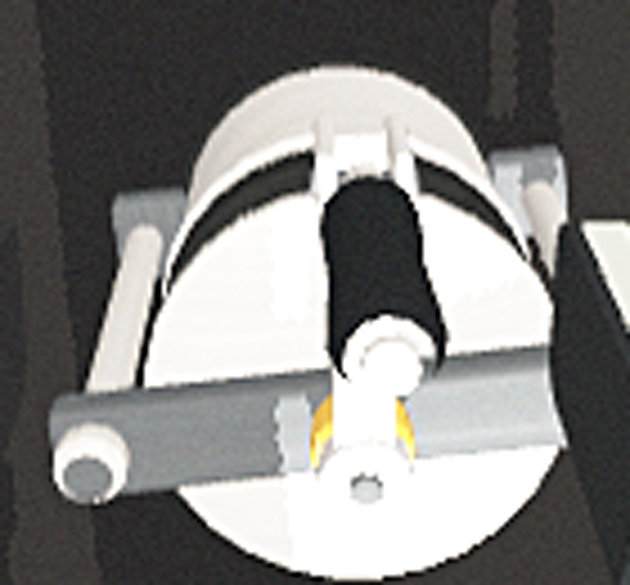

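drive_tool --motion "0 -3 0 -0.015 0.008 0 70; 0 0 0 -0.015 0.008 0 70; 0 0 0 0 0 0 70"

```text
clock: 8.65
position: [0.6736, -0.0918, 0.2781]
ee_rot: [0.001, 0.983, -0.186, 0.005]
contact_force: [0.2, 0.1, -0.5]
width: 0.0599
```

```bash
python3 go.py .659 -.0855 .214 g
```

```text
clock 8.65 ref [ 0.6734 -0.0918  0.2971] F [ 0.2  0.1 -0.5] w 0.0599 q [-0.24  0.41  1.18 -0.    1.54  1.71]
tool x,y,z [[0.931, -0.365, 0.01], [-0.365, -0.931, -0.001], [0.01, -0.003, -1.0]]
shift tool [-0.0165 -0.0005  0.0829]
```

drive_tool --motion "0 0 0 -0.0165 0 0 70; 0 0 0 0 0 0 70; 0 0 0 0 0 0.03 70; 0 0 0 0 0 0.03 70; 0 0 0 0 0 0.02 70; 0 0 0 0 0 0 70"

```text
clock: 9.4
position: [0.6639, -0.0861, 0.1957]
ee_rot: [0.0, 0.983, -0.186, 0.007]
contact_force: [-0.2, 0.3, -0.0]
width: 0.0596
```

```bash
python3 go.py .659 -.0855 .214 g
```

```text
clock 9.4 ref [ 0.6636 -0.086   0.2147] F [-0.2  0.3 -0. ] w 0.0596 q [-0.23  0.43  1.36  0.    1.34  1.71]
tool x,y,z [[0.931, -0.365, 0.014], [-0.365, -0.931, -0.002], [0.014, -0.003, -1.0]]
shift tool [-0.0045  0.0012  0.0006]
```

drive_tool --motion "0 0 0 -0.0045 0.001 0 40; 0 0 0 0 0 0 10; 0 0 0 0 0 0 10; 0 0 0 0 0 0 10; 0 0 0 0 0 0 10" --newtons 40

```text
clock: 10.02
position: [0.6605, -0.0858, 0.198]
ee_rot: [0.001, 0.983, -0.186, 0.009]
contact_force: [0.6, -1.2, -2.6]
width: 0.0172
```

```bash
python3 go.py .659 -.0855 .214 g;  python3 snap.py 4 side scene
```

```text
clock 10.025 ref [ 0.6602 -0.0857  0.217 ] F [ 0.6 -1.2 -2.6] w 0.0172 q [-0.23  0.42  1.37 -0.    1.34  1.71]
tool x,y,z [[0.931, -0.365, 0.019], [-0.365, -0.931, -0.002], [0.018, -0.005, -1.0]]
shift tool [-0.0012  0.0003  0.003 ]
10.025 [ 0.6605 -0.0858  0.198 ] F [ 0.58 -1.21 -2.64] w 0.017233165976597888 q [-0.23  0.42  1.37 -0.    1.34  1.71]
[[ 0.931 -0.365  0.018]
 [-0.365 -0.931 -0.005]
 [ 0.019 -0.002 -1.   ]]
```

```bash
cat > crank.py <<'E'
# crank.py step_deg n [radius] : where the grip is on the crank circle, and chord shifts in tool axes
import sys,os,json
from h import *
hub=np.array([.590,-.060]); step=float(sys.argv[1]); n=int(sys.argv[2]); r=float(sys.argv[3]) if len(sys.argv)>3 else .0748
st=get_state(); q=st["ee_rot"]; M=R.from_quat([q[1],q[2],q[3],q[0]]).as_matrix()
g=st["position"]-.019*M[:,2]; d=g[:2]-hub; a=np.arctan2(d[1],d[0]); rho=np.hypot(*d)
F=st["contact_force"]; t=np.array([np.sin(a),-np.cos(a)]) # clockwise
print("clock",st["clock"],"az",round(np.degrees(a),1),"rho",round(rho,4),"z",g[2].round(4),"Ftan",round(-F[:2]@t,2),"Frad",round(F[:2]@d/rho,2),"Fz",round(F[2],1),"Mz",st["moment"].round(2),"w",round(st["width"],4),"q6",st["qpos"][5].round(2),"tilt",np.degrees(np.arcsin(M[:2,2])).round(1))
p=g.copy(); 
for i in range(1,n+1):
    b=a-np.radians(step*i); T=np.array([*(hub+r*np.array([np.cos(b),np.sin(b)])),.216 if i==1 else p[2]])
    s=M.T@(T-p); p=T; print("  ",*s.round(4),end=";")
print()
E
python3 crank.py 10 5
```

```text
clock 10.125 az -20.1 rho 0.0748 z 0.217 Ftan -0.08 Frad 0.79 Fz -1.7 Mz [-0.01 -0.02  0.05] w 0.0174 q6 1.71 tilt [ 1.  -0.3]
   -0.0008 0.013 0.001;   -0.0031 0.0127 -0.0001;   -0.0052 0.0119 -0.0001;   -0.0072 0.0108 -0.0002;   -0.009 0.0094 -0.0002;
```

drive_tool --motion "0 0 0 -0.0008 0.013 0 10; 0 0 0 -0.003 0.0127 0 10; 0 0 0 -0.0052 0.012 0 10; 0 0 0 -0.0072 0.0108 0 10; 0 0 0 -0.009 0.0094 0 10"

```text
clock: 10.75
position: [0.6171, -0.1306, 0.198]
ee_rot: [-0.002, 0.983, -0.185, 0.013]
contact_force: [3.6, 3.5, -1.0]
width: 0.0169
```

```bash
python3 crank.py 10 10
```

```text
clock 10.75 az -69.3 rho 0.0755 z 0.217 Ftan 4.57 Frad -2.01 Fz -1.0 Mz [ 0.44 -0.49 -0.02] w 0.0169 q6 1.62 tilt [ 1.5 -0. ]
   -0.0109 0.0073 0.0006;   -0.0116 0.0059 -0.0003;   -0.0125 0.0038 -0.0003;   -0.0129 0.0016 -0.0003;   -0.013 -0.0007 -0.0003;   -0.0127 -0.0029 -0.0003;   -0.012 -0.0051 -0.0003;   -0.0109 -0.0071 -0.0002;   -0.0095 -0.0089 -0.0002;   -0.0078 -0.0104 -0.0001;
```

drive_tool --motion "0 0 0 -0.0109 0.0073 0 10; 0 0 0 -0.0116 0.0059 0 10; 0 0 0 -0.0125 0.0038 0 10; 0 0 0 -0.0129 0.0016 0 10; 0 0 0 -0.013 -0.0007 0 10; 0 0 0 -0.0127 -0.003 0 10; 0 0 0 -0.012 -0.005 0 10"

```text
clock: 11.62
position: [0.532, -0.1091, 0.1979]
ee_rot: [-0.002, 0.982, -0.186, 0.02]
contact_force: [8.3, 0.4, -3.8]
width: 0.0169
```

```bash
python3 crank.py 8 8; python3 snap.py 5 side scene wrist
```

```text
clock 11.625 az -140.1 rho 0.0766 z 0.2169 Ftan 5.01 Frad -6.6 Fz -3.8 Mz [ 0.21 -1.1  -0.02] w 0.0169 q6 1.6 tilt [ 2.3 -0.2]
   -0.008 -0.0072 0.0007;   -0.0079 -0.0068 -0.0002;   -0.0069 -0.0078 -0.0002;   -0.0057 -0.0087 -0.0001;   -0.0045 -0.0094 -0.0001;   -0.0031 -0.01 0.0;   -0.0017 -0.0103 0.0001;   -0.0002 -0.0104 0.0001;
11.625 [ 0.532  -0.1091  0.1979] F [ 8.28  0.39 -3.84] w 0.016944152169558503 q [-0.34  0.23  1.66  0.01  1.22  1.6 ]
[[ 0.93  -0.366  0.04 ]
 [-0.366 -0.931 -0.003]
 [ 0.038 -0.012 -0.999]]
```

```bash
python3 -c "
import cv2,numpy as np
a=[cv2.resize(cv2.imread('pics/side%d.png'%i)[160:260,210:300],None,fx=4,fy=4,interpolation=2) for i in (4,5)]
cv2.imwrite('pics/s45.png',np.hstack(a))"
```

```text
(no output)
```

View pics/s45.png

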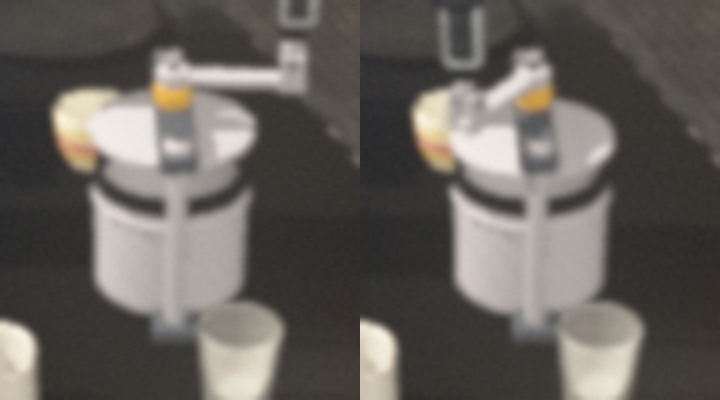

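View pics/wrist5.png

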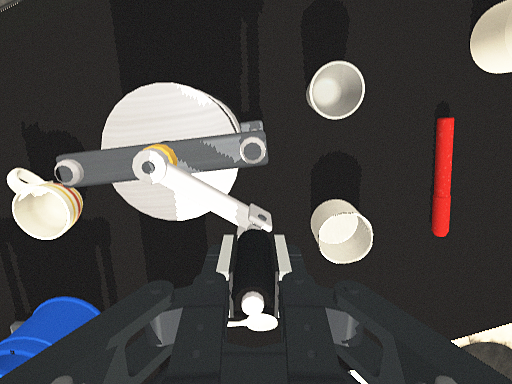

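```bash
python3 - <<'E'
from h import *
st=np.load("st.npy",allow_pickle=True).item(); K,T=Tw("wrist",st)
print("hub",onz(K,T,151,167,.167)); a=onz(K,T,69,170,.144);b=onz(K,T,253,150,.144);print(a,b,(a+b)/2,np.linalg.norm(a-b))
D=cloud(K,T,np.load("wrist5.npy")); print(D[167,151],D[195,200],D[185,150],D[130,170])
P=D.reshape(-1,3)
k=(abs(P[:,0]-.585)<.08)&(abs(P[:,1]+.06)<.06)&(P[:,2]>.10)&(P[:,2]<.128); print("lid",np.median(P[k][:,2]),k.sum())
for i in (0,1): pass
for n in("side4","side5","scene4","scene5"):
    K,T=Tw(n[:-1]); P=cloud(K,T,np.load(n+".npy")).reshape(-1,3)
    k=(np.hypot(P[:,0]-.59,P[:,1]+.06)<.045)&(P[:,2]>.10)&(P[:,2]<.128); print(n,np.median(P[k][:,2]),k.sum())
E
```

```text
hub [ 0.59003321 -0.06596299  0.167     ]
[ 0.60721898 -0.00432345  0.144     ] [ 0.57477092 -0.1242235   0.144     ] [ 0.59099495 -0.06427347  0.144     ] 0.1242131195161514
[ 0.58975531 -0.06352761  0.16093107] [ 0.56206497 -0.08328258  0.15777534] [ 0.57534795 -0.03860988  0.11640457] [ 0.60736175 -0.07119734  0.1167396 ]
lid 0.11522039205151488 8899
side4 0.12099923588867062 285
side5 0.11447884576333633 236
scene4 0.1233951664147705 232
scene5 0.11712060085075754 244
```

```bash
sed -i 's/hub=np.array(\[.590,-.060\])/hub=np.array([.590,-.0612])/' crank.py; python3 crank.py 8 4 .0745
```

```text
clock 11.775 az -142.3 rho 0.0758 z 0.2169 Ftan -1.17 Frad -6.67 Fz -0.8 Mz [ 0.71 -0.5  -0.  ] w 0.0171 q6 1.6 tilt [2.1 0. ]
   -0.0079 -0.0071 0.0007;   -0.0076 -0.0071 -0.0002;   -0.0066 -0.0081 -0.0001;   -0.0054 -0.0089 -0.0001;
```

drive_tool --motion "0 0 0 -0.0072 -0.0074 0 10; 0 0 0 -0.0074 -0.0073 0 10; 0 0 0 -0.0064 -0.0082 0 10; 0 0 0 -0.0054 -0.0089 0 10"

```text
clock: 12.28
position: [0.5153, -0.0706, 0.1979]
ee_rot: [0.001, 0.982, -0.186, 0.019]
contact_force: [4.5, -2.8, -0.5]
width: 0.017
```

```bash
python3 crank.py 8 4 .0745
```

```text
clock 12.275 az -173.0 rho 0.076 z 0.2169 Ftan 3.29 Frad -4.14 Fz -0.5 Mz [-0.62 -0.39 -0.03] w 0.017 q6 1.67 tilt [ 2.1 -0.5]
   -0.003 -0.0102 0.0008;   -0.0029 -0.01 -0.0001;   -0.0015 -0.0103 -0.0;   -0.0001 -0.0104 0.0;
```

drive_tool --motion "0 0 0 -0.0028 -0.0102 0 10; 0 0 0 -0.0026 -0.0102 0 10; 0 0 0 -0.001 -0.0104 0 10"

```text
clock: 12.65
position: [0.5182, -0.038, 0.1978]
ee_rot: [0.003, 0.983, -0.185, 0.017]
contact_force: [1.5, -4.4, 1.4]
width: 0.017
```

```bash
python3 crank.py 8 4 .0745
```

```text
clock 12.65 az 162.1 rho 0.0761 z 0.2168 Ftan 3.73 Frad -2.77 Fz 1.4 Mz [-0.74  0.08  0.  ] w 0.017 q6 1.74 tilt [ 1.8 -0.6]
   0.0017 -0.0105 0.0009;   0.0015 -0.0103 0.0001;   0.003 -0.01 0.0001;   0.0043 -0.0095 0.0002;
```

drive_tool --motion "0 0 0 0.0017 -0.0105 0 10; 0 0 0 0.0018 -0.0103 0 10; 0 0 0 0.003 -0.01 0 10"

```text
clock: 13.02
position: [0.5346, -0.0095, 0.1978]
ee_rot: [0.003, 0.983, -0.185, 0.015]
contact_force: [-0.1, -5.9, 0.5]
width: 0.0171
```

```bash
python3 crank.py 8 4 .0745
```

```text
clock 13.025 az 137.1 rho 0.0763 z 0.2168 Ftan 4.37 Frad -3.91 Fz 0.5 Mz [-0.95  0.2  -0.01] w 0.0171 q6 1.8 tilt [ 1.6 -0.7]
   0.0061 -0.0087 0.001;   0.0057 -0.0087 0.0002;   0.0069 -0.0078 0.0002;   0.0079 -0.0067 0.0002;
```

drive_tool --motion "0 0 0 0.006 -0.0085 0 10; 0 0 0 0.006 -0.0085 0 10; 0 0 0 0.0072 -0.0077 0 10"

```text
clock: 13.4
position: [0.5612, 0.0089, 0.1979]
ee_rot: [0.003, 0.983, -0.185, 0.012]
contact_force: [-2.6, -3.3, 2.7]
width: 0.0167
```

```bash
python3 crank.py 8 4 .0742; python3 snap.py 6 side >/dev/null; python3 - <<'E'
from h import *
a=[cv2.resize(cv2.imread('pics/side%d.png'%i)[160:260,210:300],None,fx=4,fy=4,interpolation=2) for i in (5,6)]
cv2.imwrite('pics/s56.png',np.hstack(a))
K,T=Tw("side"); P=cloud(K,T,np.load("side6.npy")).reshape(-1,3)
k=(np.hypot(P[:,0]-.59,P[:,1]+.06)<.045)&(P[:,2]>.095)&(P[:,2]<.122); print(np.median(P[k][:,2]),k.sum())
E
```

```text
clock 13.4 az 112.6 rho 0.0761 z 0.2168 Ftan 3.69 Frad -2.06 Fz 2.7 Mz [-0.68  0.64 -0.02] w 0.0167 q6 1.84 tilt [ 1.3 -0.5]
   0.0092 -0.0053 0.0011;   0.0088 -0.0055 0.0002;   0.0095 -0.0042 0.0002;   0.01 -0.0028 0.0002;
0.10828624237553591 285
```

View pics/s56.png

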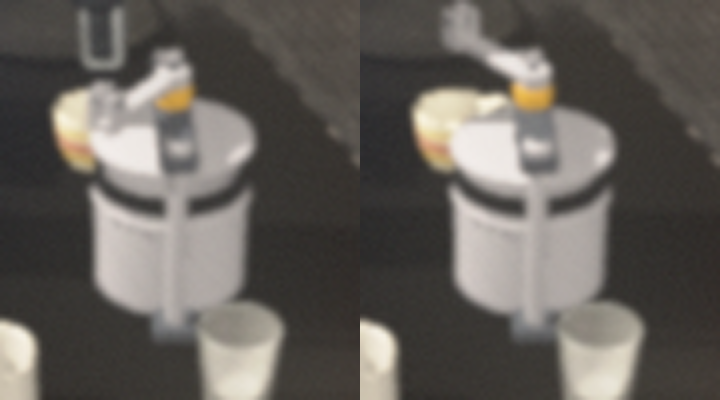

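drive_tool --motion "0 0 0 0.0072 -0.0044 0 10; 0 0 0 0.0068 -0.0038 0 10; 0 0 0 0.0073 -0.003 0 10"

```text
clock: 13.82
position: [0.5866, 0.0143, 0.1978]
ee_rot: [0.0, 0.983, -0.185, 0.011]
contact_force: [-2.9, -0.0, 3.9]
width: 0.0169
```

```bash
python3 crank.py 6 4 .0742
```

```text
clock 13.825 az 92.9 rho 0.0757 z 0.2168 Ftan 2.89 Frad 0.14 Fz 3.9 Mz [-0.    0.86  0.02] w 0.0169 q6 1.85 tilt [ 1.2 -0.2]
   0.0078 -0.0015 0.001;   0.0075 -0.002 0.0002;   0.0077 -0.0012 0.0002;   0.0078 -0.0004 0.0002;
```

drive_tool --motion "0 0 0 0.0078 -0.002 0 10; 0 0 0 0.0076 -0.0016 0 10; 0 0 0 0.0077 -0.0008 0 10"

```text
clock: 14.2
position: [0.6109, 0.0113, 0.1979]
ee_rot: [-0.001, 0.983, -0.185, 0.01]
contact_force: [-3.8, 1.0, 2.8]
width: 0.0171
```

```bash
python3 crank.py 6 4 .0745
```

```text
clock 14.2 az 74.2 rho 0.0754 z 0.2169 Ftan 3.93 Frad -0.03 Fz 2.8 Mz [0.14 0.78 0.01] w 0.0171 q6 1.85 tilt [ 1.1 -0.1]
   0.0079 0.0005 0.001;   0.0078 0.0005 0.0001;   0.0077 0.0013 0.0001;   0.0075 0.0021 0.0001;
```

drive_tool --motion "0 0 0 0.0079 0.0003 0 10; 0 0 0 0.0078 0.0005 0 10; 0 0 0 0.0077 0.0013 0 10"

```text
clock: 14.58
position: [0.6333, 0.0005, 0.1979]
ee_rot: [-0.002, 0.983, -0.185, 0.009]
contact_force: [-4.8, 0.7, 1.9]
width: 0.0165
```

```bash
python3 crank.py 6 4 .0745
```

```text
clock 14.575 az 55.2 rho 0.0752 z 0.2169 Ftan 4.33 Frad -2.12 Fz 1.9 Mz [0.16 0.8  0.  ] w 0.0165 q6 1.83 tilt [ 1.1 -0. ]
   0.0073 0.0029 0.001;   0.0072 0.003 0.0001;   0.0069 0.0037 0.0001;   0.0064 0.0044 0.0001;
```

drive_tool --motion "0 0 0 0.0073 0.0028 0 10; 0 0 0 0.0072 0.003 0 10; 0 0 0 0.0069 0.0037 0 10"

```text
clock: 14.95
position: [0.6509, -0.0168, 0.1979]
ee_rot: [-0.002, 0.983, -0.185, 0.009]
contact_force: [-4.2, 1.6, 1.9]
width: 0.0172
```

```bash
python3 crank.py 6 4 .0745;python3 snap.py 7 side >/dev/null; python3 - <<'E'
from h import *
a=[cv2.resize(cv2.imread('pics/side%d.png'%i)[160:260,210:300],None,fx=4,fy=4,interpolation=2) for i in (6,7)]
cv2.imwrite('pics/s67.png',np.hstack(a))
K,T=Tw("side"); P=cloud(K,T,np.load("side7.npy")).reshape(-1,3)
k=(np.hypot(P[:,0]-.59,P[:,1]+.06)<.045)&(P[:,2]>.095)&(P[:,2]<.122); print(np.median(P[k][:,2]),k.sum())
E
```

```text
clock 14.95 az 36.2 rho 0.0751 z 0.2169 Ftan 3.75 Frad -2.49 Fz 1.9 Mz [0.29 0.81 0.01] w 0.0172 q6 1.81 tilt [1.1 0. ]
   0.006 0.005 0.0009;   0.0058 0.0052 0.0001;   0.0053 0.0057 0.0;   0.0046 0.0063 0.0;
0.1041599869554734 283
```

View pics/s67.png

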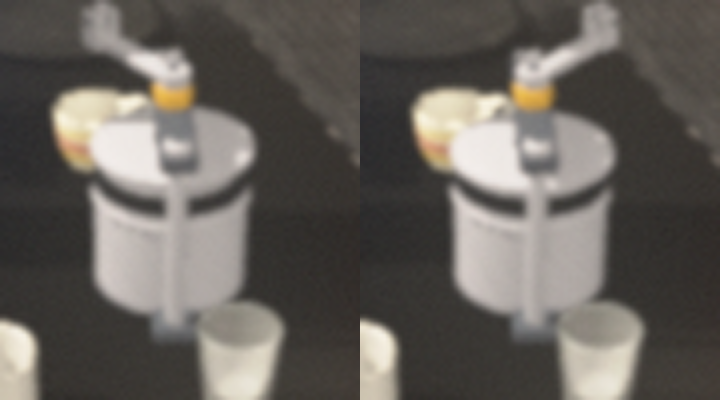

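drive_tool --motion "0 0 0 0.006 0.005 0 10; 0 0 0 0.0058 0.0052 0 10; 0 0 0 0.0053 0.0057 0 10"

```text
clock: 15.38
position: [0.662, -0.0392, 0.1979]
ee_rot: [-0.002, 0.983, -0.185, 0.009]
contact_force: [-4.7, 2.7, 1.4]
width: 0.0169
```

```bash
python3 crank.py 6 4 .0745
```

```text
clock 15.375 az 17.1 rho 0.0749 z 0.2169 Ftan 3.97 Frad -3.67 Fz 1.4 Mz [0.45 0.82 0.03] w 0.0169 q6 1.78 tilt [1.1 0.1]
   0.0042 0.0066 0.0009;   0.0038 0.0068 0.0;   0.0031 0.0072 -0.0;   0.0023 0.0074 -0.0;
```

drive_tool --motion "0 0 0 0.0041 0.0066 0 10; 0 0 0 0.0037 0.0068 0 10; 0 0 0 0.003 0.0072 0 10"

```text
clock: 15.75
position: [0.6651, -0.063, 0.1979]
ee_rot: [-0.003, 0.983, -0.185, 0.009]
contact_force: [-4.2, 4.6, 1.6]
width: 0.0171
```

```bash
python3 crank.py 6 4 .0745
```

```text
clock 15.75 az -1.4 rho 0.0748 z 0.2169 Ftan 4.52 Frad -4.31 Fz 1.6 Mz [ 0.67  0.69 -0.04] w 0.0171 q6 1.74 tilt [1.1 0.2]
   0.002 0.0076 0.0009;   0.0015 0.0077 -0.0;   0.0007 0.0078 -0.0001;   -0.0001 0.0078 -0.0001;
```

drive_tool --motion "0 0 0 0.0015 0.0077 0 10; 0 0 0 0.0011 0.0077 0 10"

```text
clock: 16.0
position: [0.6629, -0.0787, 0.1979]
ee_rot: [-0.004, 0.983, -0.185, 0.01]
contact_force: [-2.4, 5.7, 0.2]
width: 0.0169
```

```bash
python3 crank.py 6 4 .0743
```

```text
clock 16.0 az -13.7 rho 0.0746 z 0.2169 Ftan 5.02 Frad -3.65 Fz 0.2 Mz [0.74 0.42 0.03] w 0.0169 q6 1.71 tilt [1.2 0.2]
   0.0004 0.0078 0.0008;   -0.0002 0.0078 -0.0001;   -0.001 0.0077 -0.0001;   -0.0018 0.0076 -0.0001;
```

drive_tool --motion "0 0 0 0.0002 0.0078 0 10; 0 0 0 -0.0004 0.0078 0 10"

```text
clock: 16.25
position: [0.6574, -0.0938, 0.1979]
ee_rot: [-0.004, 0.983, -0.185, 0.011]
contact_force: [-1.5, 4.3, 0.9]
width: 0.0171
```

```bash
python3 crank.py 6 4 .0743;python3 snap.py 8 side >/dev/null; python3 - <<'E'
from h import *
a=[cv2.resize(cv2.imread('pics/side%d.png'%i)[160:260,210:300],None,fx=4,fy=4,interpolation=2) for i in (7,8)]
cv2.imwrite('pics/s78.png',np.hstack(a))
K,T=Tw("side"); P=cloud(K,T,np.load("side8.npy")).reshape(-1,3)
k=(np.hypot(P[:,0]-.59,P[:,1]+.06)<.045)&(P[:,2]>.09)&(P[:,2]<.122); print(np.median(P[k][:,2]),k.sum())
E
```

```text
clock 16.25 az -26.0 rho 0.0745 z 0.2169 Ftan 3.24 Frad -3.25 Fz 0.9 Mz [0.84 0.33 0.02] w 0.0171 q6 1.69 tilt [1.3 0.3]
   -0.0013 0.0077 0.0008;   -0.0018 0.0076 -0.0001;   -0.0026 0.0073 -0.0001;   -0.0034 0.007 -0.0002;
0.10051835114574553 287
```

View pics/s78.png

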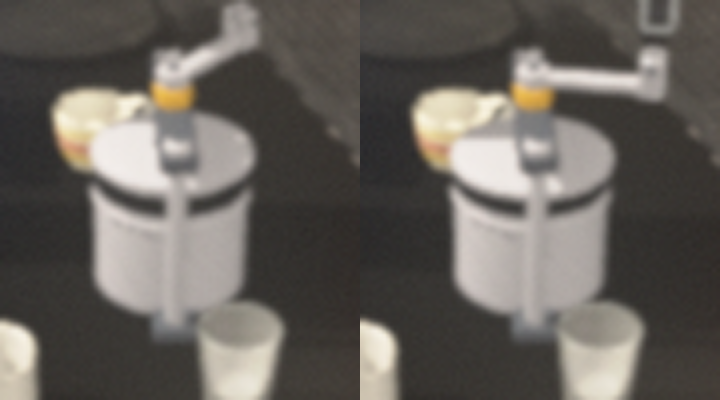

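drive_tool --motion "0 0 0 -0.0016 0.0077 0 10; 0 0 0 -0.002 0.0076 0 10; 0 0 0 -0.0026 0.0073 0 10"

```text
clock: 16.68
position: [0.6436, -0.1135, 0.1979]
ee_rot: [-0.005, 0.983, -0.185, 0.012]
contact_force: [-0.3, 5.9, 0.5]
width: 0.0169
```

```bash
python3 crank.py 6 4 .0743
```

```text
clock 16.675 az -44.6 rho 0.0746 z 0.2169 Ftan 4.0 Frad -4.31 Fz 0.5 Mz [ 0.95  0.19 -0.02] w 0.0169 q6 1.65 tilt [1.5 0.3]
   -0.0037 0.0069 0.0007;   -0.0041 0.0066 -0.0002;   -0.0048 0.0061 -0.0002;   -0.0054 0.0056 -0.0002;
```

drive_tool --motion "0 0 0 -0.004 0.0069 0 10; 0 0 0 -0.0043 0.0066 0 10; 0 0 0 -0.0048 0.0061 0 10"

```text
clock: 17.05
position: [0.6261, -0.1268, 0.1979]
ee_rot: [-0.006, 0.983, -0.185, 0.015]
contact_force: [1.6, 6.2, 0.1]
width: 0.017
```

```bash
python3 crank.py 6 4 .0743
```

```text
clock 17.05 az -61.7 rho 0.0747 z 0.2169 Ftan 4.3 Frad -4.71 Fz 0.1 Mz [0.93 0.04 0.02] w 0.017 q6 1.62 tilt [1.9 0.4]
   -0.0057 0.0054 0.0006;   -0.0059 0.0051 -0.0003;   -0.0064 0.0044 -0.0003;   -0.0068 0.0037 -0.0003;
```

drive_tool --motion "0 0 0 -0.006 0.005 0 10; 0 0 0 -0.0062 0.0049 0 10"

```text
clock: 17.3
position: [0.6134, -0.1323, 0.1979]
ee_rot: [-0.007, 0.982, -0.185, 0.019]
contact_force: [3.8, 5.8, -1.3]
width: 0.0168
```

```bash
python3 crank.py 6 4 .0740
```

```text
clock 17.3 az -72.4 rho 0.0747 z 0.2169 Ftan 5.37 Frad -4.42 Fz -1.3 Mz [ 0.77 -0.11  0.06] w 0.0168 q6 1.6 tilt [2.3 0.4]
   -0.0067 0.004 0.0006;   -0.0067 0.0039 -0.0003;   -0.0071 0.0031 -0.0003;   -0.0074 0.0024 -0.0003;
```

drive_tool --motion "0 0 0 -0.0067 0.0039 0 10; 0 0 0 -0.0068 0.0036 0 10"

```text
clock: 17.55
position: [0.6011, -0.1352, 0.1979]
ee_rot: [-0.007, 0.982, -0.186, 0.023]
contact_force: [4.4, 5.0, -1.8]
width: 0.0169
```

```bash
python3 crank.py 6 4 .0740;python3 snap.py 9 side  >/dev/null; python3 - <<'E'
from h import *
a=[cv2.resize(cv2.imread('pics/side%d.png'%i)[160:260,210:300],None,fx=4,fy=4,interpolation=2) for i in (8,9)]
cv2.imwrite('pics/s89.png',np.hstack(a))
K,T=Tw("side"); P=cloud(K,T,np.load("side9.npy")).reshape(-1,3)
k=(np.hypot(P[:,0]-.59,P[:,1]+.06)<.045)&(P[:,2]>.09)&(P[:,2]<.122); print(np.median(P[k][:,2]),k.sum())
E
```

```text
clock 17.55 az -82.2 rho 0.0748 z 0.2169 Ftan 5.01 Frad -4.33 Fz -1.8 Mz [ 0.81 -0.27  0.01] w 0.0169 q6 1.59 tilt [2.7 0.3]
   -0.0074 0.0027 0.0005;   -0.0073 0.0027 -0.0004;   -0.0075 0.0019 -0.0004;   -0.0077 0.0011 -0.0004;
0.09767781006589787 287
```

View pics/s89.png

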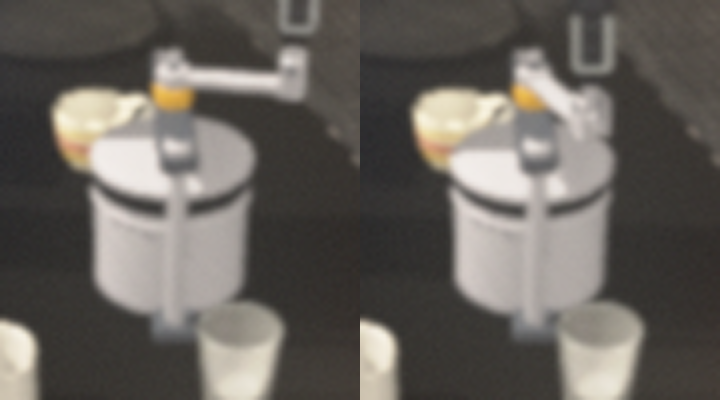

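drive_tool --motion "0 0 0 -0.0074 0.0026 0 10; 0 0 0 -0.0074 0.0024 0 10"

```text
clock: 17.85
position: [0.5888, -0.136, 0.198]
ee_rot: [-0.006, 0.982, -0.186, 0.028]
contact_force: [5.0, 4.6, -0.9]
width: 0.0168
```

```bash
python3 crank.py 6 4 .0740
```

```text
clock 17.85 az -91.8 rho 0.0749 z 0.217 Ftan 4.83 Frad -4.75 Fz -0.9 Mz [ 0.74 -0.4   0.07] w 0.0168 q6 1.58 tilt [3.3 0.1]
   -0.0078 0.0014 0.0005;   -0.0076 0.0014 -0.0004;   -0.0077 0.0006 -0.0004;   -0.0077 -0.0002 -0.0004;
```

drive_tool --motion "0 -1 0 -0.0082 0.0014 0 10; 0 -1 0 -0.008 0.0012 0 10"

```text
clock: 18.1
position: [0.5779, -0.1351, 0.198]
ee_rot: [-0.008, 0.982, -0.186, 0.018]
contact_force: [7.2, 4.0, -4.0]
width: 0.0166
```

```bash
python3 crank.py 6 4 .0740
```

```text
clock 18.1 az -99.8 rho 0.0752 z 0.217 Ftan 6.44 Frad -5.15 Fz -4.0 Mz [ 0.34 -0.93  0.06] w 0.0166 q6 1.58 tilt [2.2 0.6]
   -0.0079 -0.0 0.0008;   -0.0077 0.0003 -0.0003;   -0.0077 -0.0005 -0.0002;   -0.0076 -0.0013 -0.0002;
```

drive_tool --motion "0 0 0 -0.0078 -0.0006 0 10; 0 0 0 -0.0077 -0.0008 0 10"

```text
clock: 18.35
position: [0.5704, -0.1333, 0.1981]
ee_rot: [-0.005, 0.982, -0.186, 0.026]
contact_force: [6.7, 0.2, -5.2]
width: 0.0171
```

```bash
python3 crank.py 6 4 .0740; python3 snap.py 10 side  >/dev/null; python3 - <<'E'
from h import *
a=[cv2.resize(cv2.imread('pics/side%d.png'%i)[190:240,210:300],None,fx=8,fy=5.5,interpolation=2) for i in (9,10)]
cv2.imwrite('pics/s910.png',np.vstack(a))
K,T=Tw("side"); P=cloud(K,T,np.load("side10.npy")).reshape(-1,3)
k=(np.hypot(P[:,0]-.59,P[:,1]+.06)<.045)&(P[:,2]>.09)&(P[:,2]<.122); print(np.median(P[k][:,2]),k.sum())
E
```

```text
clock 18.35 az -105.9 rho 0.075 z 0.217 Ftan 6.35 Frad -2.0 Fz -5.2 Mz [-0.13 -0.67 -0.08] w 0.0171 q6 1.58 tilt [ 3. -0.]
   -0.0079 -0.0007 0.0007;   -0.0077 -0.0005 -0.0004;   -0.0076 -0.0013 -0.0003;   -0.0075 -0.0021 -0.0003;
0.09635491911251498 293
```

View pics/s910.png

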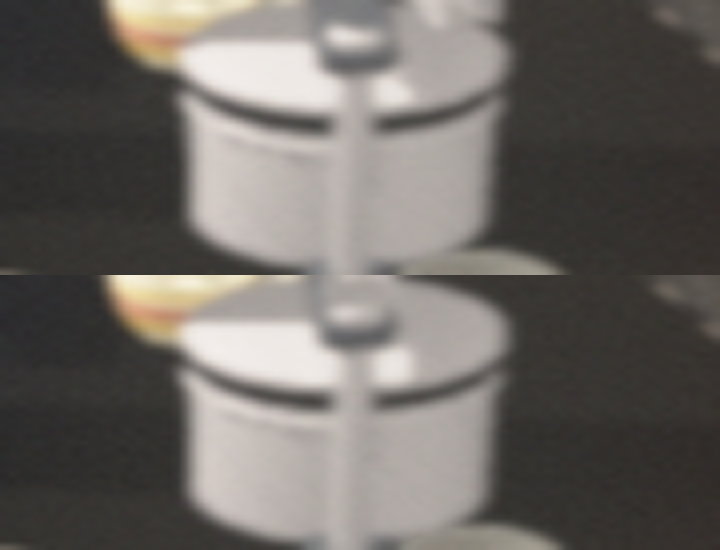

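drive_tool --motion "0 0 0 -0.01 -0.0012 0 10; 0 0 0 -0.01 -0.0016 0 10"

```text
clock: 18.65
position: [0.5588, -0.1292, 0.198]
ee_rot: [-0.0, 0.982, -0.186, 0.034]
contact_force: [7.9, -0.9, -3.3]
width: 0.0172
```

```bash
python3 crank.py 6 4 .0740
```

```text
clock 18.65 az -115.6 rho 0.0751 z 0.217 Ftan 7.52 Frad -2.62 Fz -3.3 Mz [-0.12 -0.7   0.01] w 0.0172 q6 1.58 tilt [ 3.8 -0.7]
   -0.0077 -0.0021 0.0005;   -0.0075 -0.0018 -0.0005;   -0.0073 -0.0025 -0.0005;   -0.007 -0.0033 -0.0004;
```

drive_tool --motion "0 0 0 0 0 0 60; 0 0 0 0 0 0 60; 0 0 0 0 0 -0.02 60; 0 0 0 0 0 -0.03 60; 0 -3.8 0 0 0 -0.03 60; 0 0 0 0 0.02 -0.01 30; 0 0 0 0 0.02 0 0; 0 0 0 0 0 0 0; 0 0 0 0 0 0 0"

```text
clock: 19.77
position: [0.5351, -0.175, 0.2886]
ee_rot: [-0.0, 0.982, -0.187, 0.0]
contact_force: [-0.1, 0.1, 0.3]
width: 0.0
```

```bash
python3 arc.py .590 -.0612 -115.6; python3 snap.py 11 wrist side
```

```text
clock 19.775 tilt -0.0 inward -0.0514 up 0.1386 lat -0.0003 fold 110.3 r 0.1478
pivot in tool [ 0.004  -0.0512  0.1196] F [-0.1  0.1  0.3] w 0.0 q [-0.44  0.23  1.43  0.    1.48  1.51]
19.775 [ 0.5351 -0.175   0.2886] F [-0.06  0.06  0.26] w 1.5212783358447597e-05 q [-0.44  0.23  1.43  0.    1.48  1.51]
[[ 0.93  -0.367  0.   ]
 [-0.367 -0.93   0.   ]
 [ 0.    -0.    -1.   ]]
```

View pics/wrist11.png

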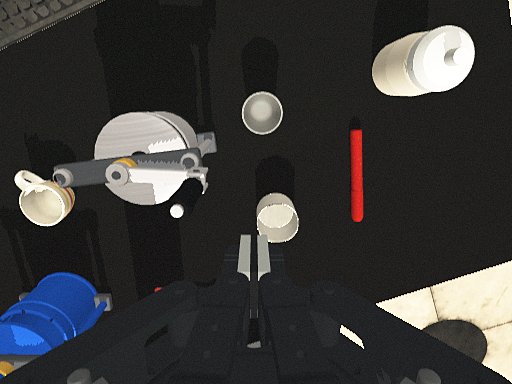

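View pics/side11.png

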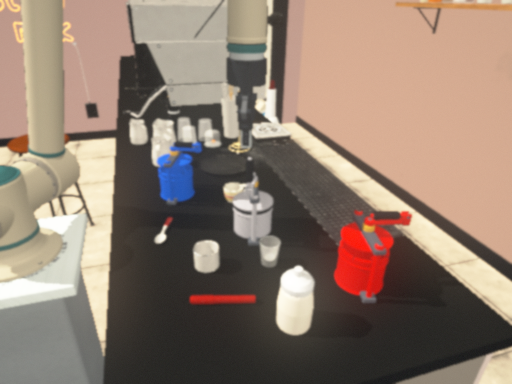

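```bash
python3 - <<'E'
from h import *
st=np.load("st.npy",allow_pickle=True).item(); K,T=Tw("wrist",st)
h=onz(K,T,119,173,.165);p=onz(K,T,203,176,.172);t=onz(K,T,178,211,.242)
print(h,p,t,np.degrees(np.arctan2(*(p-h)[[1,0]])),np.degrees(np.arctan2(*(t-h)[[1,0]])),np.linalg.norm((t-h)[:2]))
D=cloud(K,T,np.load("wrist11.npy")); print(D[173,119],D[174,160],D[211,178],D[200,184])
P=D.reshape(-1,3); k=(np.hypot(P[:,0]-.59,P[:,1]+.062)<.045)&(P[:,2]>.09)&(P[:,2]<.12); print("lid",np.median(P[k][:,2]))
im=cv2.imread("pics/wrist11.png")[90:250,80:240];cv2.imwrite("pics/w11z.png",cv2.resize(im,None,fx=3.7,fy=3.7,interpolation=2))
K,T=Tw("side"); x=np.linalg.inv(T)@np.append(st["position"],1); print(K[0,2]+K[0,0]*x[0]/-x[2],K[1,2]-K[1,1]*x[1]/-x[2])
E
```

```text
[ 0.58985634 -0.06575655  0.165     ] [ 0.56086254 -0.1367253   0.172     ] [ 0.55753743 -0.12925097  0.242     ] -112.22214178815102 -116.97627260587451 0.07124642506040477
[ 0.58953486 -0.06317792  0.16000462] [ 0.57479417 -0.09734448  0.15901606] [ 0.55766041 -0.12943433  0.24246967] [ 0.56210836 -0.13482924  0.23784481]
lid 0.0975830507445121
245.8805405568812 145.65707506000842
```

View pics/w11z.png

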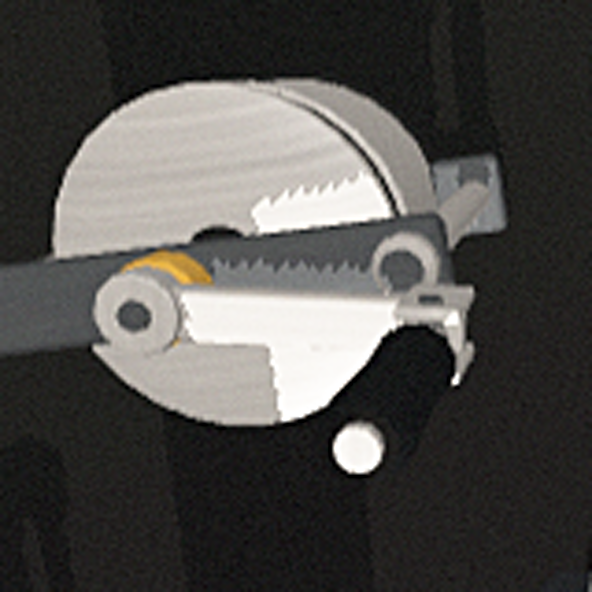

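drive_tool --motion "0 0 0 0 0 0.03 0; 0 0 0 0 0 0.036 0; 0 0 0 0.002 -0.02 0 0; 0 0 0 0.001 -0.01 0 0; 0 0 0 0.001 -0.01 0 0; 0 0 0 0.001 -0.01 0 0; 0 0 0 0.001 -0.01 0 0; 0 0 0 0 0 0 0"

```text
clock: 20.88
position: [0.568, -0.1156, 0.226]
ee_rot: [0.001, 0.983, -0.184, 0.005]
contact_force: [0.9, 0.4, 0.0]
width: -0.0001
```

```bash
python3 arc.py .590 -.0612 -115.6; python3 snap.py 12 wrist side
```

```text
clock 20.875 tilt -0.0 inward 0.0164 up 0.076 lat 0.0035 fold 77.8 r 0.0778
pivot in tool [-0.0054  0.0161  0.057 ] F [0.9 0.4 0. ] w -0.0001 q [-0.32  0.28  1.51 -0.    1.34  1.62]
20.875 [ 0.568  -0.1156  0.226 ] F [0.88 0.38 0.03] w -0.0001465270159372726 q [-0.32  0.28  1.51 -0.    1.34  1.62]
[[ 0.932 -0.362  0.009]
 [-0.362 -0.932 -0.003]
 [ 0.009  0.    -1.   ]]
```

View pics/wrist12.png

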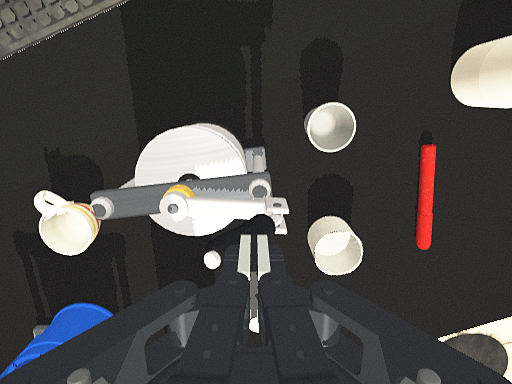

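drive_tool --motion "0 0 0 -0.0027 -0.01 0 0; 0 0 0 0 -0.008 0.006 0; 0 0 0 0 -0.006 0.009 0; 0 0 0 0 -0.004 0.01 0; 0 0 0 0 0 0 0"

```text
clock: 21.6
position: [0.5757, -0.0874, 0.1988]
ee_rot: [0.001, 0.983, -0.185, 0.004]
contact_force: [0.5, 0.6, 0.3]
width: 0.0
```

```bash
python3 arc.py .590 -.0612 -115.6; python3 snap.py 13 wrist side
```

```text
clock 21.6 tilt -0.1 inward 0.0451 up 0.0488 lat -0.0017 fold 47.3 r 0.0665
pivot in tool [-0.002   0.0452  0.0298] F [0.5 0.6 0.3] w 0.0 q [-0.27  0.3   1.55 -0.    1.28  1.67]
21.6 [ 0.5757 -0.0874  0.1988] F [0.51 0.6  0.33] w 3.9701539729979376e-05 q [-0.27  0.3   1.55 -0.    1.28  1.67]
[[ 0.931 -0.364  0.008]
 [-0.364 -0.932 -0.003]
 [ 0.008 -0.    -1.   ]]
```

View pics/wrist13.png

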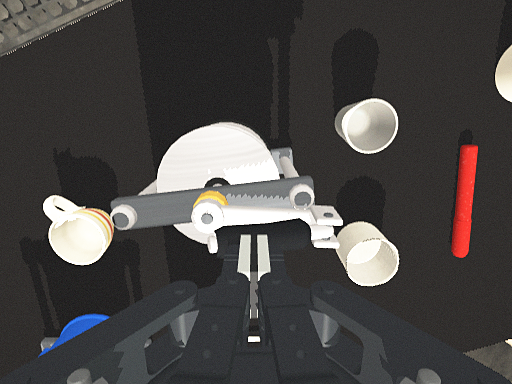

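drive_tool --motion "0 0 0 0.001 0 0.008 0; 0 0 0 0.001 0 0.007 0; 0 0 0 0 0 0.004 0; 0 0 0 0 0 0 0"

```text
clock: 22.2
position: [0.5787, -0.0892, 0.1799]
ee_rot: [0.001, 0.983, -0.186, 0.006]
contact_force: [0.5, 0.7, -0.1]
width: 0.0002
```

```bash
python3 arc.py .590 -.0612 -115.6
```

```text
clock 22.2 tilt -0.1 inward 0.0448 up 0.0299 lat 0.0017 fold 33.7 r 0.0539
pivot in tool [-0.0053  0.0446  0.0108] F [ 0.5  0.7 -0.1] w 0.0002 q [-0.27  0.32  1.57 -0.    1.24  1.67]
```

drive_tool --motion "0 0 0 -0.001 0 0.003 0; 0 0 0 0 0 0.002 0; 0 0 0 0 0 0.002 0"

```text
clock: 22.58
position: [0.5804, -0.0897, 0.177]
ee_rot: [0.001, 0.983, -0.186, 0.01]
contact_force: [-0.2, -0.8, 10.6]
width: -0.0001
```

```bash
python3 arc.py .590 -.0612 -115.6
```

```text
clock 22.575 tilt -0.2 inward 0.0451 up 0.027 lat 0.0033 fold 30.9 r 0.0526
pivot in tool [-0.0072  0.0448  0.0078] F [-0.2 -0.8 10.6] w -0.0001 q [-0.27  0.32  1.58 -0.    1.22  1.67]
```

Firm stop with 10.6 N at z = 0.177, so the grip is flat. I'll retreat upward and check.

drive_tool --motion "0 0 0 0 0 -0.02 0; 0 0 0 0 0 -0.05 0; 0 0 0 0 0.05 -0.02 0; 0 0 0 0 0.05 0 0; 0 0 0 -0.02 0 0 0; 0 0 0 0 0 0 0; 0 0 0 0 0 0 0"

```text
clock: 23.45
position: [0.5222, -0.1789, 0.269]
ee_rot: [0.003, 0.983, -0.185, 0.01]
contact_force: [-0.0, -0.3, 0.1]
width: 0.0002
```

```bash
python3 snap.py 14 wrist side scene; python3 - <<'E'
from h import *
a=cv2.resize(cv2.imread('pics/side14.png')[150:270,200:300],(400,480),interpolation=2)
b=cv2.resize(cv2.imread('pics/scene14.png')[150:250,225:325],(400,480),interpolation=2)
cv2.imwrite('pics/f14.png',np.hstack([a,b]))
E
```

```text
23.45 [ 0.5222 -0.1789  0.269 ] F [-0.   -0.3   0.09] w 0.00020747240457497963 q [-0.46  0.21  1.5  -0.    1.41  1.49]
[[ 0.931 -0.363  0.019]
 [-0.363 -0.932 -0.01 ]
 [ 0.021  0.003 -1.   ]]
```

View pics/wrist14.png

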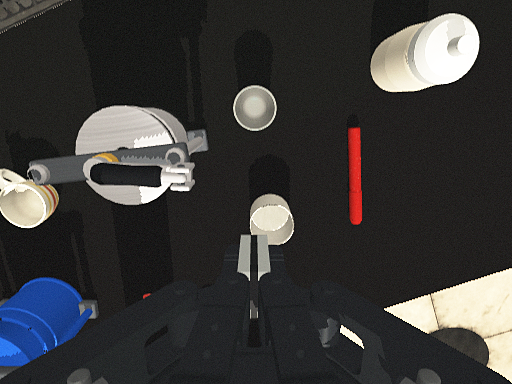

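View pics/f14.png

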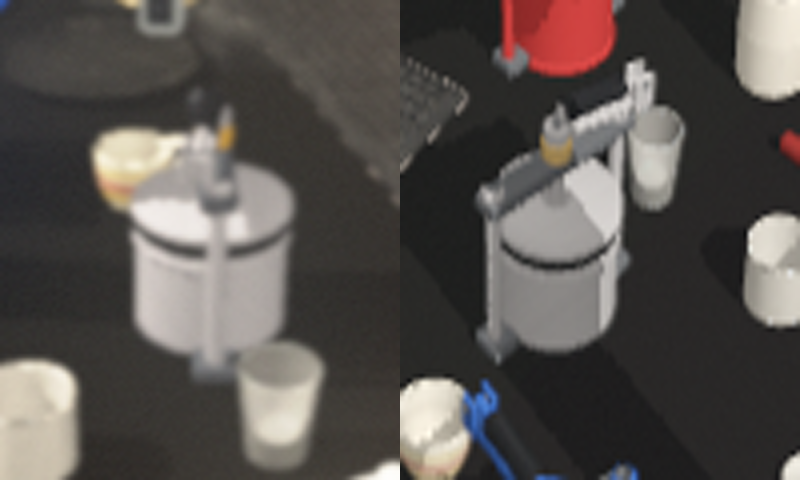

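```bash
python3 - <<'E'
from h import *
st=np.load("st.npy",allow_pickle=True).item(); K,T=Tw("wrist",st)
D=cloud(K,T,np.load("wrist14.npy"))
for u in range(98,192,6): print(u,[D[v,u].round(4).tolist() for v in (172,175,178)][1])
for n in("scene","side"):
    K,T=Tw(n); P=cloud(K,T,np.load(n+"14.npy")).reshape(-1,3); h=np.array([.59,-.062]); a=np.radians(-115.6); u=np.array([np.cos(a),np.sin(a)])
    d=P[:,:2]-h; r=d@u; l=d@[-u[1],u[0]]
    for r0 in range(-5,85,10):
        k=(r>r0/1e3)&(r<=(r0+10)/1e3)&(abs(l)<.013)&(P[:,2]>.15)&(P[:,2]<.26); print(n,r0,k.sum(),np.percentile(P[k][:,2],[10,50,95]).round(4) if k.sum() else '')
E
```

```text
98 [0.5849, -0.0711, 0.1784]
104 [0.5832, -0.0754, 0.1781]
110 [0.5814, -0.0789, 0.1764]
116 [0.5797, -0.0835, 0.1767]
122 [0.578, -0.0887, 0.1783]
128 [0.5762, -0.0926, 0.1773]
134 [0.5745, -0.0972, 0.1776]
140 [0.5728, -0.1017, 0.1778]
146 [0.571, -0.1056, 0.1766]
152 [0.5693, -0.1103, 0.177]
158 [0.5675, -0.1144, 0.1762]
164 [0.5654, -0.1175, 0.1726]
170 [0.5636, -0.1219, 0.1723]
176 [0.5617, -0.1264, 0.1719]
182 [0.5599, -0.1307, 0.1715]
188 [0.5561, -0.1311, 0.157]
scene -5 24 [0.1523 0.1623 0.1739]
scene 5 32 [0.1562 0.1736 0.1802]
scene 15 23 [0.1554 0.1709 0.1798]
scene 25 26 [0.1566 0.1736 0.1794]
scene 35 24 [0.157  0.1725 0.1786]
scene 45 25 [0.1568 0.173  0.1796]
scene 55 17 [0.1548 0.1629 0.1774]
scene 65 35 [0.1563 0.1701 0.1772]
scene 75 16 [0.1546 0.1684 0.1769]
side -5 2 [0.1565 0.1569 0.1574]
side 5 8 [0.153  0.1655 0.1769]
side 15 16 [0.1712 0.1744 0.1763]
side 25 20 [0.1558 0.1734 0.1762]
side 35 12 [0.1708 0.1744 0.1752]
side 45 15 [0.1703 0.1745 0.1766]
side 55 21 [0.1563 0.1722 0.1759]
side 65 21 [0.1559 0.1683 0.1732]
side 75 66 [0.1531 0.1648 0.1733]
```

```bash
python3 - <<'E'
from h import *
st=np.load("st.npy",allow_pickle=True).item(); K,T=Tw("wrist",st)
g=cv2.imread("pics/wrist14.png").max(2)
D=cloud(K,T,np.load("wrist14.npy"))
m=((g<70)&(D[:,:,2]>.163)&(D[:,:,2]<.183)).astype(np.uint8); m[:, 200:]=0
n,l,s,c=cv2.connectedComponentsWithStats(m); i=1+s[1:,4].argmax(); print(s[i])
v,u=np.nonzero(l==i); P=np.array([onz(K,T,a,b,.172) for a,b in zip(u,v)])[:,:2]; cen=P.mean(0); V=np.linalg.svd(P-cen,full_matrices=False)[2][0]; print(cen,np.degrees(np.arctan2(V[1],V[0])))
P=D.reshape(-1,3); k=(np.hypot(P[:,0]-.59,P[:,1]+.062)<.045)&(P[:,2]>.09)&(P[:,2]<.12); print("lid",np.median(P[k][:,2]))
E
```

```text
[  90  163   72   24 1396]
[ 0.57680635 -0.08852487] 66.32777487484694
lid 0.09754609901840755
```

```bash
python3 -c "
from rig import *
print(sign_off())"
```

```text
the job is handed in; nothing more can be done
None
```

The lid is closed and snug by force, the grip is folded flat, and the job was handed in at about 23.6 s with the arm clear.

- **Cranking:** I swung the grip upright to its stop and regrasped it from above. I then cranked clockwise about 455° (1.26 turns).
- **Snugness:** The force along the crank's path averaged about 3.7 N while turning freely. From about 417° it rose, and I stopped at 7.5 N. That is a rise of about 3.5–3.8 N, or 0.26–0.28 N m, mid-window. Single readings scattered by up to about 1 N, so this rests on the trend rather than one value.
- **Fold:** I pushed the grip over with the closed fingers and pressed until it met a firm stop, at 10.6 N. The sleeve's top then measured about 177 mm along its length; flat would be 178 mm.
- **Last checks:** Lid height was the same before and after folding, 97.6 and 97.5 mm. In the last pictures the two cups and the glass still stood in their places by eye; I did not measure them.
- **Disagreement:** The camera gives the total crank turn as about 452.5°, the tool track about 455.5°. The difference is only about 0.02 N m.

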